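# Load the relay test jig and hold its sprung gate at working height

## Robot

A 6-joint arm with a two-finger parallel gripper is mounted at the origin on a cart in front of the work surface, level with it; the furniture and walls round the work are solid. World frame = base frame: x ahead of the robot, y to its left, z up, the work surface at z = 0. Lengths are in m, angles in rad, forces in N, time in s.
With the tool pointing down it reaches from about 0.3 to 0.875 m from the base axis. Payload 6.4 kg.
Tool frame: the origin (TCP) lies at the very end of the fingers, on their centre line; the grasp point (between the pads) lies 19 mm behind it; z points along the fingers, y is the line along which they close (so a half turn about z gives the same grasp; the last joint's range is limited). The gripper opens to 85 mm and grips with 20 to 120 N. Pads are 22 mm wide; open, the fingers measure 114 mm over their backs; the gripper's body (76 mm by 85 mm) begins 54 mm behind the grasp point. The pads swing forward as they close: fully open they stand 13 mm farther back than shut.
Start: joints at [0.929, 0.181, 1.607, -0, 1.354, -0.206], TCP at [0.243, 0.521, 0.231] pointing down, gripper open.
Joint ranges: [-2.99, 2.99], [-0.89, 2.07], [0.3, 2.58], [-1.14, 4.28], [0, 2.63], [-3.12, 3.12]. Speed limits (rad/s): [2.57, 2.57, 3.01, 3.14, 3.14, 3.14].

## Interface

Orientations are given as a unit quaternion [w, x, y, z].
In Python, from bench import ctrl gives the robot as it stands.
- The arm moves only by the tool jog_arm, never from a script. Its argument "series" is a list that holds one entry, the list of rows, each a list of 7 numbers: the shift along the tool's x, y, z in mm, then the turn, a rotation vector about the tool's x, y, z in rad, then the finger opening in mm, from 0 to 85.4. In form: [[[tx, ty, tz, rx, ry, rz, gripper], ...]]. A call has exactly 10 rows; each row shifts and turns the commanded pose from where the row before left it, along the tool's axes as they then stand; what a row does not reach is not made up. A row lasts 1/10 s, in which the tool goes at most 50 mm and 8.59 degrees, less where a joint would pass 70% of its speed; a pose out of reach is approached as far as the arm can. A call with a gripper value outside its range is refused whole. The fingers move at their own pace and stop on an object; the grip force is fixed at half the most. Time passes only in rows, so rows that do not move let the fingers close, or fill a call up. It gives the time, the measured TCP pose, the force, the opening and the grip force at its end, in the units of the state.
- ctrl.get_obs(): the state, without advancing time (a new reading comes with each control period).
- ctrl.camera(name): name is "side" or "top" or "wrist"; returns a dict with "frame" (420x560x3 uint8, blue, green, red), "z_map" (420x560 float32, m along the optical axis (not along the pixel's ray), 0 where there is no reading), "fx", "fy", "cx", "cy" (pixels), "xyz" and "rotation" of the camera in the world. Camera axes: x right, y down, z forward; pixel columns grow to the right and rows downward; lengths in m; the calibration is good to about 2 mm. A picture is of the moment at which its call begins.
- ctrl.hand_in(): hands the job in; it is judged then, once.
The state is a dict: "time_s": time; "q": joint angles; "dq": joint speeds; "joint_efforts": joint torques, N m; "eef_pos": TCP position; "eef_rot": TCP orientation; "wrist_force": force on the tool from outside, world axes, zero at the start; "torque": the same for the moment, N m; "opening": opening from 0.0 (shut) to 1.0 (fully open); "grasp_force": force on a finger pad.
Only numpy, scipy, OpenCV 4.12 (cv2) and the standard library are available. Lean on these libraries where they do the work, as an engineer would, in place of code of your own. Each camera call takes 0.05 s, during which the arm holds its last target. There are 200 camera calls.

## Task

Load the three loose relays into the empty pockets of the relay test jig so that all four sit fully down in the nest, leaving the other things on the bench where they lie. Then swing the open, sprung pressure gate over by its cross grip, press it down onto the relays and hold it level, so that all four feet press on their relays but the gate is not bottomed on its rubber stops. The program finishes while still holding the gate level: it springs open if let go.

Things in the scene. Friction and masses are not known exactly. Their poses are not given: they have to be found in the camera images.
- jig: relay test jig fixed on the bench: grey box 155 (x) x 126 (y) mm, top at z = 35 mm; origin under its centre at bench height, +x towards its hinge, -x towards the robot. On it a black nest plate 92 x 92 mm, top at 45 mm, with four pockets in two rows of two, and two rubber-capped stop posts, tops at 63.5 mm, at the nest's front corners (x = -66, y = +-52 mm)
- pocket_0 (a point): centre of the floor of the front left nest pocket (front = nearest the robot), 37 mm above the bench, jig x = -49, y = +23 mm. Pocket 34 mm along the jig's x, 20 mm along its y, 8 mm deep, mouth bevelled 3 mm at 45 degrees: a relay goes in with its long side along the jig's x, either end forward, 2 mm play all round, its origin here and its top at 57 mm
- pocket_1 (a point): centre of the floor of the front right nest pocket (front = nearest the robot), 37 mm above the bench, jig x = -49, y = -23 mm. Pocket 34 mm along the jig's x, 20 mm along its y, 8 mm deep, mouth bevelled 3 mm at 45 degrees: a relay goes in with its long side along the jig's x, either end forward, 2 mm play all round, its origin here and its top at 57 mm
- pocket_2 (a point): centre of the floor of the back left nest pocket (front = nearest the robot), 37 mm above the bench, jig x = -7, y = +23 mm. Pocket 34 mm along the jig's x, 20 mm along its y, 8 mm deep, mouth bevelled 3 mm at 45 degrees: a relay goes in with its long side along the jig's x, either end forward, 2 mm play all round, its origin here and its top at 57 mm
- pocket_3 (a point): centre of the floor of the back right nest pocket (front = nearest the robot), 37 mm above the bench, jig x = -7, y = -23 mm. Pocket 34 mm along the jig's x, 20 mm along its y, 8 mm deep, mouth bevelled 3 mm at 45 degrees: a relay goes in with its long side along the jig's x, either end forward, 2 mm play all round, its origin here and its top at 57 mm
- gate_hinge (a point): middle of the gate's hinge axis, at jig x = +57.5, y = 0 mm, 75 mm above the bench; the axis runs along the jig's y. The open gate leans back behind it, clear of the space above the nest
- gate_grip (a point): centre of the gate's cross grip, a black roller 38 mm long along the jig's y, 25 mm thick, that turns freely on the end of an 8 mm stem, 19 mm clear of the frame; 165 mm from the hinge axis at jig y = 0. Pinch its two ends (across the jig's y) from above. Gate open: 43 mm behind the hinge axis, 234 mm above the bench. Gate level: 165 mm in front of the axis, 75 mm above the bench
- gate (a joint): angle of the aluminium pressure gate (frame 108 mm wide, 10 mm thick): 0 = fully open, 15 degrees back past upright; grows as it swings towards the robot and down; 1.833 (105 degrees) = level, its working position; 1.883 = bottomed on the stops. A spring throws it open when let go. Holding it level on four relays takes about 8 N down at the grip; the feet meet the relays from 0.1 rad before
- presser_0: sprung presser foot of the gate over pocket_0, rubber tip 12 mm across, 11 mm of stroke; origin at the middle of its tip. With the gate level it is pushed in about 5 mm by the relay under it and presses with about 2 N
- presser_1: sprung presser foot of the gate over pocket_1, rubber tip 12 mm across, 11 mm of stroke; origin at the middle of its tip. With the gate level it is pushed in about 5 mm by the relay under it and presses with about 2 N
- presser_2: sprung presser foot of the gate over pocket_2, rubber tip 12 mm across, 11 mm of stroke; origin at the middle of its tip. With the gate level it is pushed in about 5 mm by the relay under it and presses with about 2 N
- presser_3: sprung presser foot of the gate over pocket_3, rubber tip 12 mm across, 11 mm of stroke; origin at the middle of its tip. With the gate level it is pushed in about 5 mm by the relay under it and presses with about 2 N
- relay_a: one of four identical plain relays, a cream block 16 mm (its x) by 30 mm (its y) by 20 mm high; origin at the centre of its underside; lies upright on the bench, 18 g
- relay_b: one of four identical plain relays, a cream block 16 mm (its x) by 30 mm (its y) by 20 mm high; origin at the centre of its underside; lies upright on the bench, 18 g
- relay_c: one of four identical plain relays, a cream block 16 mm (its x) by 30 mm (its y) by 20 mm high; origin at the centre of its underside; lies upright on the bench, 18 g
- relay_d: one of four identical plain relays, a cream block 16 mm (its x) by 30 mm (its y) by 20 mm high; origin at the centre of its underside; starts already seated in pocket_2
- transformer: bystander: small transformer, 44 x 44 x 36 mm, origin under its centre
- flux_tin: bystander: round flux tin, 53 mm across, 20 mm high, origin under its centre
- run_capacitor: bystander: oval white motor capacitor lying, 52 x 83 x 34 mm, origin under its centre
- electrolytic_0: bystander: black can capacitor lying, 22 mm across, 50 mm long, origin under its centre

How it is judged:
By the outcome, as a careful person would: the job done as asked, in the order asked, and still so for the second after the job is handed in, while the arm keeps its last pose, push and grip.
It also fails if it takes over 72 s, if anything falls off the work surface, if the arm or the gripper's body presses on something with over 40 N, if the wrist force passes 120 N, or if a joint passes its speed limit or range.

## Working session

There is one attempt and no reset: what is moved stays moved. The work goes in short steps, Python scripts to look and compute and a tool call to move; the robot and the scene stay as the last step left them, time stands still between calls to the robot, and variables do not carry over. Pictures are saved under pics/ and viewed, at most 10 in all, crops included, and the job is handed in when it is done.

Besides the shell and the picture viewer there is one more tool, called after "Request:" as a command line: name --argument value ..., lists and objects as JSON in quotes. jog_arm: Moves the arm, as the interface text tells. Its arguments: {"type":"object","properties":{"series":{"type":"array"}},"required":["series"]}

```bash
mkdir -p pics; ls
python3 - <<'E'
from bench import ctrl
import cv2,numpy as np
o=ctrl.get_obs();print({k:np.round(v,3) for k,v in o.items()})
for n in("top","side"):
    c=ctrl.camera(n);cv2.imwrite(f"pics/{n}0.png",c["frame"]);np.savez(f"{n}0.npz",**c)
    print(n,c["fx"],c["cx"],c["cy"],c["xyz"],c["rotation"])
E
```

```text
pics
{'time_s': np.float64(0.0), 'q': array([ 0.929,  0.182,  1.608, -0.   ,  1.354, -0.206]), 'dq': array([-0.001,  0.   , -0.001,  0.   ,  0.001, -0.001]), 'joint_efforts': array([-1.0000e-03, -4.4486e+01, -3.5134e+01, -0.0000e+00,  9.0000e-03,
       -0.0000e+00]), 'eef_pos': array([0.242, 0.521, 0.23 ]), 'eef_rot': array([-0.   ,  0.216,  0.976, -0.001]), 'wrist_force': array([-0.115, -0.03 , -0.121]), 'torque': array([-0.003,  0.003,  0.026]), 'grasp_force': np.float64(0.0), 'opening': np.float64(0.998)}
top 383.9903281033836 276.89122361317135 206.65477142686782 [ 0.37892916 -0.0340611   1.37098888] [ 0.03686941 -0.70384941  0.70841033 -0.03730224]
side 429.7044889596468 274.976373610025 208.7101342550154 [ 0.56341406 -0.99894441  0.80899314] [-0.47609176  0.87909679  0.02157309 -0.00775088]
```

View pics/top0.png

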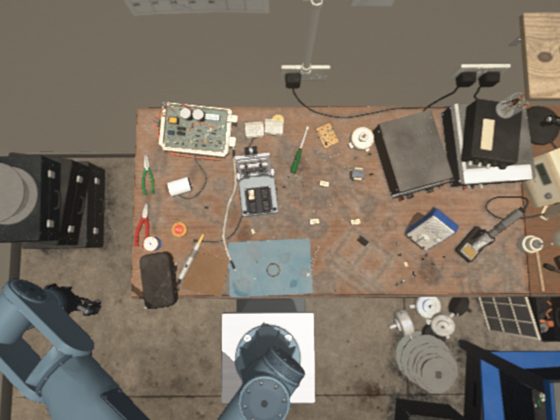

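View pics/side0.png

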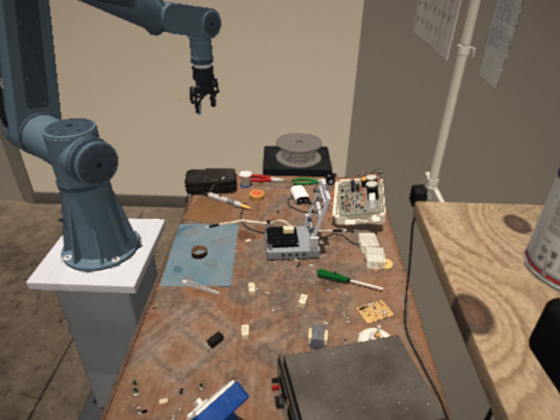

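```bash
cat > h.py <<'E'
import numpy as np,cv2
from scipy.spatial.transform import Rotation as R
def rot(q): return R.from_quat(np.r_[q[1:],q[0]])
def cloud(c):
    v,u=np.mgrid[0:420,0:560]; z=c["z_map"]
    p=np.stack([(u-c["cx"])/c["fx"]*z,(v-c["cy"])/c["fy"]*z,z],-1)
    return p@rot(c["rotation"]).as_matrix().T+c["xyz"]
def rects(c,zlo,zhi,mask=None):
    P=cloud(c); f=c["frame"].astype(int)
    m=(P[...,2]>zlo)&(P[...,2]<zhi)&(c["z_map"]>0)&(f.min(2)>130 if mask is None else mask)
    n,l,s,cen=cv2.connectedComponentsWithStats(m.astype(np.uint8),connectivity=4)
    out=[]
    for i in range(1,n):
        if s[i,4]<8: continue
        q=P[l==i]; (x,y),(w,h),a=cv2.minAreaRect((q[:,:2]*1000).astype(np.float32))
        if w<h: a+=90; w,h=h,w
        out.append((cen[i].round(1),s[i,4],(round(x,1),round(y,1)),(round(w,1),round(h,1)),round((a+90)%180-90,1),round(float(np.median(q[:,2])),4)))
    return out
E
python3 - <<'E'
from h import *
c=np.load("top0.npz")
for r in rects(c,0.012,0.07): 
    if 200<r[0][0]<400 and r[0][1]<300: print(*r)
P=cloud(c)
m=(P[...,2]>.03)&(P[...,2]<.08);m[:,:225]=0;m[:,290:]=0;m[:140]=0;m[225:]=0
q=P[m];print(cv2.minAreaRect((q[:,:2]*1000).astype(np.float32)),len(q))
m2=m&(P[...,2]<.05);q=P[m2];print(cv2.minAreaRect((q[:,:2]*1000).astype(np.float32)))
t=cv2.resize(c["frame"][140:240,220:380],None,fx=5,fy=5,interpolation=cv2.INTER_CUBIC);cv2.imwrite("pics/crop1.png",t)
E
```

```text
[207.7 107.4] 14 (868.1, 204.3) (36.2, 4.3) 79.2 0.0674
[211.2 112. ] 43 (852.0, 191.3) (46.0, 13.7) 82.6 0.0678
[201.9 136. ] 1677 (787.6, 243.6) (268.4, 159.1) 85.8 0.0478
[272.9 126. ] 257 (815.7, -23.5) (62.6, 61.8) 83.7 0.0297
[253.6 129. ] 255 (800.9, 46.7) (63.9, 53.9) -85.5 0.0295
[305.6 130.3] 11 (798.3, -140.7) (25.3, 4.7) -18.2 0.0157
[362.1 137.9] 380 (765.3, -340.4) (78.2, 77.8) 66.8 0.0346
[302.6 139.1] 13 (767.7, -130.4) (30.5, 4.6) -18.5 0.0165
[350.6 144.6] 16 (744.6, -303.6) (21.7, 9.6) 32.1 0.0151
[358.2 168.7] 18 (653.1, -323.4) (21.9, 10.1) 81.3 0.0333
[357.5 175.4] 67 (628.7, -321.5) (36.9, 25.4) 79.6 0.0359
[257.6 188.8] 596 (564.7, 31.9) (139.1, 125.3) 5.8 0.0362
[323.6 183.3] 41 (604.4, -202.1) (28.6, 17.2) 73.9 0.0202
[250.9 194. ] 47 (562.8, 54.7) (31.4, 16.5) 6.7 0.0566
[229.1 201.4] 33 (540.0, 134.3) (68.8, 6.4) -19.7 0.0256
[245.4 214.2] 14 (493.3, 75.4) (21.5, 5.8) -81.3 0.0372
[313.6 220.9] 40 (469.7, -165.7) (28.8, 14.4) -89.5 0.0202
[354.9 221.3] 37 (467.9, -310.1) (29.1, 14.5) -85.7 0.0201
((603.1443481445312, 70.3277587890625), (286.2142333984375, 205.8353271484375), 56.01478958129883) 1562
((603.1443481445312, 70.3277587890625), (286.2142333984375, 205.8353271484375), 56.01478958129883)
```

View pics/crop1.png

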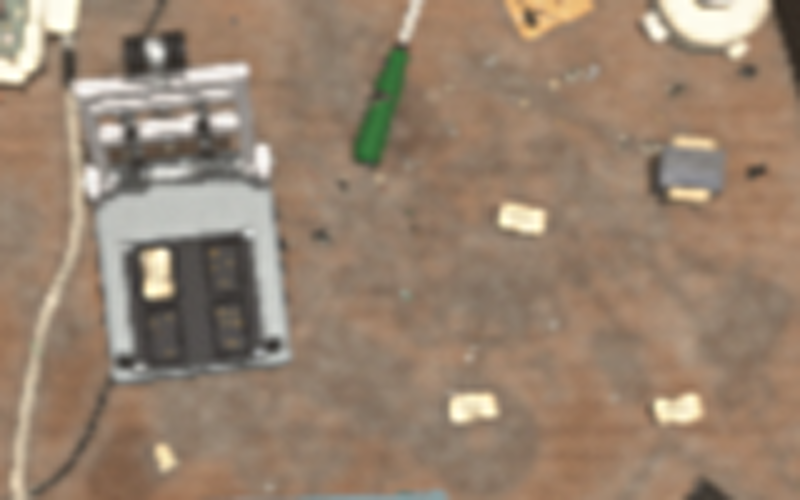

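Request:
jog_arm --series '[[[0, 0, -12, 0, 0, 0.141, 85], [0, 0, -12, 0, 0, 0.141, 85], [0, 0, -12, 0, 0, 0.141, 85], [0, 0, -12, 0, 0, 0.141, 85], [0, 0, -12, 0, 0, 0.141, 85], [0, 0, -12, 0, 0, 0.141, 85], [0, 0, -12, 0, 0, 0.141, 85], [0, 0, -12, 0, 0, 0.139, 85], [-42, 20, 0, 0, 0, 0, 85], [-42, 20, 0, 0, 0, 0, 85]]]'

```text
time_s: 1.1
eef_pos: [0.2832, 0.4372, 0.327]
eef_rot: [0.0, 0.703, 0.711, -0.0]
wrist_force: [1.7, -0.9, 0.1]
opening: 0.997
grasp_force: 0.0
```

Request:
jog_arm --series '[[[-42, 20, 0, 0, 0, 0, 40], [-42, 20, 0, 0, 0, 0, 40], [-42, 20, 0, 0, 0, 0, 40], [-42, 20, 0, 0, 0, 0, 40], [-42, 20, 0, 0, 0, 0, 40], [-42, 20, 0, 0, 0, 0, 40], [-42, 20, 0, 0, 0, 0, 40], [-42, 20, 0, 0, 0, 0, 40], [-42, 10, 0, 0, 0, 0, 40], [-42, 10, 0, 0, 0, 0, 40]]]'

```text
time_s: 2.1
eef_pos: [0.4673, 0.0174, 0.3269]
eef_rot: [-0.0, 0.704, 0.71, -0.0]
wrist_force: [0.9, 0.4, 0.8]
opening: 0.473
grasp_force: 0.0
```

```bash
cat >> h.py <<'E'
def where(o):
    M=rot(o["eef_rot"]).as_matrix(); psi=np.degrees(np.arctan2(M[1,1],M[0,1]))
    return np.r_[o["eef_pos"]*1000,psi],M
def plan(o,x,y,z,psi):
    """turn about tool z, and shift in the turned tool frame (assumed down)"""
    w,M=where(o); d=np.array([x,y,z])-w[:3]; p=np.radians(psi)
    dpsi=(psi-w[3]+180)%360-180
    print("now",w.round(1),"tilt",M[:2,2].round(4),"rz",round(-np.radians(dpsi),3),
     "tx %.1f ty %.1f tz %.1f"%(-np.sin(p)*d[0]+np.cos(p)*d[1],np.cos(p)*d[0]+np.sin(p)*d[1],-d[2]),"F",o["wrist_force"].round(1),"op",round(o["opening"]*85.4,1),"t",round(o["time_s"],2))
E
python3 - <<'E'
from h import *
from bench import ctrl
o=ctrl.get_obs();plan(o,469.7,-165.7,60,.5)
c=ctrl.camera("wrist");cv2.imwrite("pics/w1.png",c["frame"]);np.savez("w1.npz",**c)
print(c["xyz"],c["fx"]);
for r in rects(c,.012,.025)+rects(c,.05,.065): print(*r)
E
```

```text
now [467.3  17.4 326.9   0.5] tilt [-0.0006  0.0002] rz 0.0 tx -183.1 ty 0.8 tz 266.9 F [0.9 0.4 0.8] op 40.4 t 2.1
[0.46739401 0.09522897 0.46919267] 369.2888179221535
[512.8  18.7] 225 (729.1, 173.0) (36.4, 7.1) 83.8 0.0171
[531.7  46.7] 247 (752.2, 143.2) (36.1, 9.8) -5.2 0.0221
[317.2  48.9] 97 (514.6, 140.3) (20.0, 6.3) -17.3 0.0184
[358.9  65.2] 81 (563.4, 123.5) (19.2, 6.3) -18.7 0.0183
[555.5 110. ] 8 (798.1, 76.1) (4.0, 0.2) 4.4 0.0185
[227.8 190.3] 17 (409.6, -24.7) (9.6, 2.9) 14.8 0.0216
[336.  259.5] 12 (550.8, -118.2) (10.5, 1.5) 50.2 0.0219
[496.5 269. ] 179 (773.9, -135.0) (83.4, 5.2) -18.2 0.0135
[403.4 264.7] 17 (642.8, -127.8) (9.5, 3.8) -88.0 0.0176
[274.7 290.3] 226 (469.9, -167.3) (29.9, 15.9) -83.6 0.0197
[374.6 308.8] 40 (608.8, -195.5) (10.9, 10.8) -13.2 0.0197
[272.1 375.8] 175 (467.3, -312.1) (30.5, 15.9) -81.2 0.0197
[556.5  43.8] 8 (759.9, 144.1) (5.4, 1.1) -1.1 0.0508
[359.6 131.3] 409 (561.2, 52.9) (30.0, 16.0) 6.5 0.0566
```

View pics/w1.png

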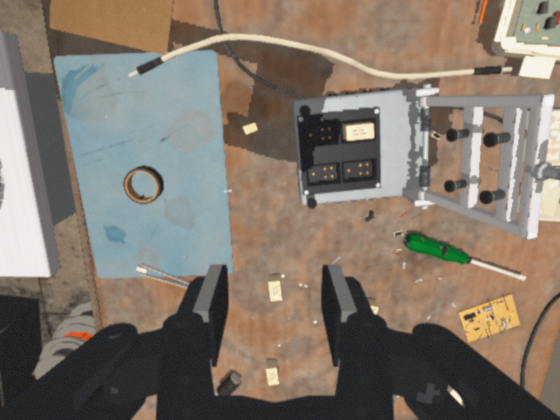

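Run:
```python
from h import *
c=np.load("w1.npz");P=cloud(c);f=c["frame"].astype(int)
roi=np.zeros((420,560),bool);roi[80:215,285:435]=1
for n,m in (("box+",(P[...,2]>.030)),("nest",(P[...,2]>.041)&(P[...,2]<.062)&(P[...,0]<.63)),("boxlow",(P[...,2]>.03)&(P[...,2]<.039)),("post",(P[...,2]>.0595)&(P[...,2]<.068))):
    mm=m&roi; 
    mm=cv2.morphologyEx(mm.astype(np.uint8),cv2.MORPH_OPEN,np.ones((3,3)))>0
    k,l,s,cen=cv2.connectedComponentsWithStats(mm.astype(np.uint8))
    for i in range(1,k):
        if s[i,4]<12: continue
        q=P[l==i]; print(n,s[i,4],cen[i].round(),cv2.minAreaRect((q[:,:2]*1000).astype(np.float32)),np.median(q[:,2]))
```

```text
box+ 14641 [365. 146.] ((557.0816650390625, 33.89334487915039), (169.3089599609375, 136.22837829589844), 4.453164577484131) 0.037024160227976055
nest 46 [407.  92.] ((611.0413208007812, 96.1325912475586), (9.083123207092285, 4.017780780792236), 57.9168701171875) 0.051590955384051285
nest 4810 [342. 149.] ((543.4337768554688, 26.267799377441406), (92.42984008789062, 95.3912124633789), 6.417759895324707) 0.04448160090861947
nest 55 [408. 194.] ((624.9187622070312, -19.280460357666016), (9.149442672729492, 4.128633975982666), 40.97455978393555) 0.05128939860751286
boxlow 6294 [377. 141.] ((567.2128295898438, 30.577198028564453), (147.53448486328125, 125.91887664794922), 6.427667617797852) 0.03448222573864912
boxlow 509 [320. 134.] ((519.94287109375, 47.978553771972656), (33.70330047607422, 19.505393981933594), 6.1808319091796875) 0.036642002256098816
boxlow 459 [358. 169.] ((567.1837768554688, 6.6802473068237305), (33.802879333496094, 19.534038543701172), 6.537603855133057) 0.036693957985383385
boxlow 452 [322. 173.] ((525.1550903320312, 2.149272918701172), (33.593807220458984, 19.074499130249023), 6.630504131317139) 0.036601977301315536
post 12 [411.  92.] ((609.5775146484375, 95.27977752685547), (3.0645482540130615, 0.7576642036437988), 85.70160675048828) 0.06547805215592387
post 84 [305. 110.] ((499.1289367675781, 75.38855743408203), (10.276948928833008, 10.713626861572266), 52.307857513427734) 0.06306087703584848
post 12 [410. 198.] ((622.7088623046875, -19.752038955688477), (4.0072784423828125, 1.5847493410110474), 57.83207321166992) 0.06357517068705898
post 76 [311. 203.] ((510.88995361328125, -27.390384674072266), (10.351940155029297, 10.981888771057129), 0.9283597469329834) 0.06291359557817242
```

Request:
jog_arm --series '[[[0, 0, 0, 0, 0, -0.103, 40], [-26, -2.6, 36, 0, 0, 0, 40], [-26, -2.6, 36, 0, 0, 0, 40], [-26, -2.6, 36, 0, 0, 0, 40], [-26, -2.6, 36, 0, 0, 0, 40], [-26, -2.6, 36, 0, 0, 0, 40], [-26, -2.6, 36, 0, 0, 0, 40], [-26, -2.4, 36, 0, 0, 0, 40], [-1.8, 0, 0, 0, 0, 0, 40], [0, 0, 0, 0, 0, 0, 40]]]'

```text
time_s: 3.15
eef_pos: [0.4691, -0.1651, 0.0745]
eef_rot: [-0.001, 0.667, 0.745, -0.0]
wrist_force: [0.6, 0.7, 0.6]
opening: 0.47
grasp_force: 0.0
```

```bash
cat > s.py <<'E'
import sys
from h import *
from bench import ctrl
plan(ctrl.get_obs(),*map(float,sys.argv[1:5]))
if len(sys.argv)>5:
    c=ctrl.camera("wrist");np.savez("w.npz",**c)
    if sys.argv[5]!="-": cv2.imwrite(f"pics/{sys.argv[5]}.png",c["frame"])
    for r in rects(c,.012,.025)+rects(c,.05,.065):
        if 10<r[3][1]<20 and r[3][0]<36: print(*r)
E
python3 s.py 469.9 -167.3 8 6.4 wb
```

```text
now [ 469.1 -165.1   74.5    6.3] tilt [-0.0023  0.0018] rz -0.001 tx -2.3 ty 0.5 tz 66.5 F [0.6 0.7 0.6] op 40.2 t 3.15
[274.1 235.7] 1127 (469.6, -167.5) (30.2, 15.2) -83.0 0.0197
[483.2 313.6] 1128 (604.1, -204.6) (30.7, 18.2) 77.6 0.0197
```

View pics/wb.png

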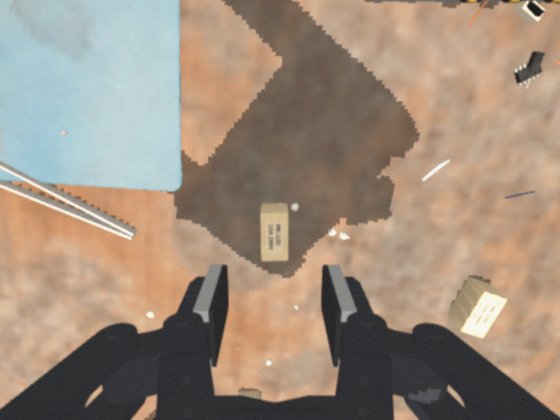

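Request:
jog_arm --series '[[[-2.2, 0.5, 22, 0, 0, 0, 40], [0, 0, 22, 0, 0, 0, 40], [0, 0, 22, 0, 0, 0, 40], [0, 0, 0, 0, 0, 0, 40], [0, 0, 0, 0, 0, 0, 6], [0, 0, 0, 0, 0, 0, 6], [0, 0, 0, 0, 0, 0, 6], [0, 0, 0, 0, 0, 0, 6], [0, 0, 0, 0, 0, 0, 6], [0, 0, 0, 0, 0, 0, 6]]]'

```text
time_s: 4.2
eef_pos: [0.4723, -0.168, 0.0115]
eef_rot: [0.002, 0.666, 0.746, 0.001]
wrist_force: [-0.6, 3.2, 7.9]
opening: 0.161
grasp_force: 60.1
```

Request:
jog_arm --series '[[[0, 0, -10, 0, 0, 0, 6], [0, 0, -14, 0, 0, 0.142, 6], [0, 0, -14, 0, 0, 0.142, 6], [0, 0, -14, 0, 0, 0.142, 6], [0, 0, -14, 0, 0, 0.142, 6], [0, 0, -14, 0, 0, 0.142, 6], [0, 0, -14, 0, 0, 0.142, 6], [0, 0, -14, 0, 0, 0.142, 6], [0, 0, 0, 0, 0, 0.142, 6], [0, 0, 0, 0, 0, 0.142, 6]]]'

```text
time_s: 5.2
eef_pos: [0.4713, -0.168, 0.1193]
eef_rot: [0.001, 0.98, 0.198, 0.001]
wrist_force: [-0.5, 0.3, -0.6]
opening: 0.166
grasp_force: 59.1
```

```bash
python3 s.py 567.2 6.7 80 -83.5
```

```text
now [ 471.3 -168.   119.3  -67.1] tilt [ 0.0025 -0.0018] rz 0.286 tx 115.0 ty -162.7 tz 39.3 F [-0.5  0.3 -0.6] op 14.2 t 5.2
```

Request:
jog_arm --series '[[[0, 0, 0, 0, 0, 0.143, 6], [0, 0, 0, 0, 0, 0.143, 6], [23, -32.5, 6, 0, 0, 0, 6], [23, -32.5, 6, 0, 0, 0, 6], [23, -32.5, 6, 0, 0, 0, 6], [23, -32.5, 6, 0, 0, 0, 6], [23, -32.5, 6, 0, 0, 0, 6], [0, 0, 0, 0, 0, 0, 6], [0, 0, 0, 0, 0, 0, 6], [0, 0, 0, 0, 0, 0, 6]]]'

```text
time_s: 6.2
eef_pos: [0.5655, 0.0068, 0.088]
eef_rot: [0.0, 0.998, 0.059, 0.0]
wrist_force: [0.3, -1.1, 0.4]
opening: 0.168
grasp_force: 59.1
```

```bash
python3 s.py 567.2 6.7 48 -83.5 wp3
python3 - <<'E'
from h import *
c=np.load("w.npz");P=cloud(c);f=c["frame"].min(2)
for lo,hi,d in((.085,.1,1),(.025,.04,0)):
    m=(P[...,2]>lo)&(P[...,2]<hi)&(np.abs(P[...,0]-.55)<.08)&(np.abs(P[...,1]-.03)<.08)
    if d: m&=f>60
    m=cv2.morphologyEx(m.astype(np.uint8),cv2.MORPH_OPEN,np.ones((3,3)))
    k,l,s,cen=cv2.connectedComponentsWithStats(m)
    for i in range(1,k):
        if s[i,4]>60: q=P[l==i];print(s[i,4],cen[i].round(),cv2.minAreaRect((q[:,:2]*1000).astype(np.float32)),np.median(q[:,2]))
E
```

```text
now [565.5   6.8  88.  -83.2] tilt [ 0.0006 -0.0005] rz 0.005 tx 1.7 ty 0.3 tz 40.0 F [ 0.3 -1.1  0.4] op 14.3 t 6.2
2892 [275. 280.] ((567.6356201171875, 5.654473304748535), (30.767587661743164, 26.96454429626465), 7.010281085968018) 0.09607230346796193
780 [172. 111.] ((627.6074829101562, 64.00065612792969), (4.759215354919434, 58.90655517578125), 0.020242908969521523) 0.03460499497066359
15438 [223. 195.] ((561.5518188476562, 29.566898345947266), (120.17890167236328, 131.4324188232422), 6.811385631561279) 0.03459228347082714
62 [203. 216.] ((573.280029296875, 46.757259368896484), (9.432674407958984, 3.367076873779297), 4.857903957366943) 0.03706360813593436
994 [272. 224.] ((573.6179809570312, 7.873539924621582), (16.402698516845703, 20.157657623291016), 7.294193744659424) 0.03669387447690252
1474 [193. 302.] ((518.2011108398438, 48.56007385253906), (32.56159973144531, 19.578418731689453), 5.74366569519043) 0.03668100660761679
285 [273. 324.] ((509.8030700683594, -0.2289133071899414), (5.784483909606934, 18.456829071044922), 8.841243743896484) 0.03696059864885165
```

View pics/wp3.png

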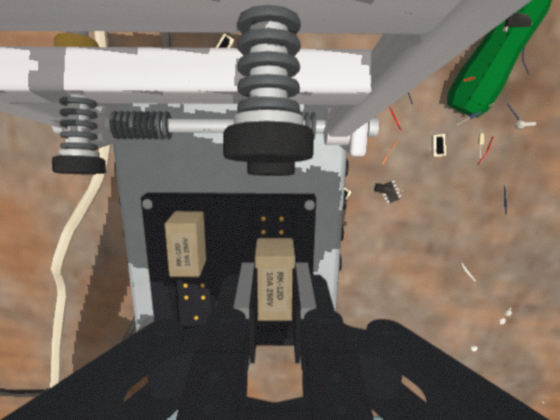

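Request:
jog_arm --series '[[[-0.4, -0.7, 0, 0, 0, 0.005, 6], [0, 0, 10, 0, 0, 0, 6], [0, 0, 10, 0, 0, 0, 6], [0, 0, 5, 0, 0, 0, 6], [0, 0, 3, 0, 0, 0, 6], [0, 0, 3, 0, 0, 0, 6], [0, 0, 3, 0, 0, 0, 6], [0, 0, 3, 0, 0, 0, 6], [0, 0, 2, 0, 0, 0, 6], [0, 0, 0, 0, 0, 0, 6]]]'

```text
time_s: 7.25
eef_pos: [0.5653, 0.0081, 0.0486]
eef_rot: [0.0, 0.998, 0.057, 0.0]
wrist_force: [-0.3, -0.0, 2.6]
opening: 0.163
grasp_force: 59.4
```

```bash
python3 s.py 567.2 6.7 48 -83.5
```

```text
now [565.3   8.1  48.6 -83.5] tilt [ 0.0003 -0.0001] rz 0.0 tx 1.7 ty 1.6 tz 0.6 F [-0.3 -0.   2.6] op 13.9 t 7.25
```

Request:
jog_arm --series '[[[0, 0, 0, 0, 0, 0, 28], [0, 0, 0, 0, 0, 0, 28], [0, 0, -5, 0, 0, 0, 28], [0, 0, -20, 0, 0, 0, 28], [0, 0, -20, 0, 0, 0, 28], [0, 0, -20, 0, 0, 0, 28], [-20, 0, -20, 0, 0, 0, 28], [-20, 0, -20, 0, 0, 0, 28], [-20, 0, 0, 0, 0, 0, 28], [0, 0, 0, 0, 0, 0, 28]]]'

```text
time_s: 8.25
eef_pos: [0.5041, 0.0014, 0.154]
eef_rot: [0.0, 0.998, 0.057, 0.0]
wrist_force: [0.8, -0.5, -1.3]
opening: 0.329
grasp_force: 0.0
```

```bash
python3 s.py 604.1 -204.6 75 -13 wp3b
```

```text
now [504.1   1.4 154.  -83.5] tilt [ 0.0003 -0.0002] rz -1.23 tx -178.2 ty 143.7 tz 79.0 F [ 0.8 -0.5 -1.3] op 28.1 t 8.25
[274.9 116.8] 1232 (566.9, 7.2) (29.8, 15.7) 7.2 0.0567
[202.5 115.8] 1130 (561.8, 52.6) (28.4, 16.2) 6.5 0.0567
```

View pics/wp3b.png

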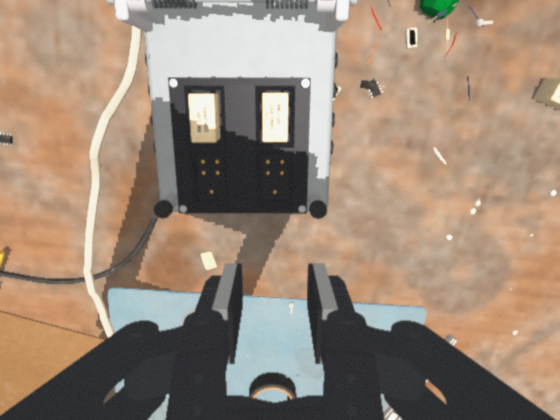

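Request:
jog_arm --series '[[[0, 0, 0, 0, 0, -0.137, 40], [0, 0, 0, 0, 0, -0.137, 40], [0, 0, 0, 0, 0, -0.137, 40], [0, 0, 0, 0, 0, -0.137, 40], [0, 0, 0, 0, 0, -0.137, 40], [0, 0, 0, 0, 0, -0.137, 40], [0, 0, 0, 0, 0, -0.137, 40], [0, 0, 0, 0, 0, -0.137, 40], [0, 0, 0, 0, 0, -0.134, 40], [-26, 21, 0, 0, 0, 0, 40]]]'

```text
time_s: 9.3
eef_pos: [0.5196, -0.0264, 0.1525]
eef_rot: [-0.001, 0.78, 0.625, -0.0]
wrist_force: [1.1, -0.3, 0.6]
opening: 0.471
grasp_force: 0.0
```

Request:
jog_arm --series '[[[-26, 21, 0, 0, 0, 0, 40], [-26, 21, 10, 0, 0, 0, 40], [-26, 21, 15, 0, 0, 0, 40], [-26, 21, 15, 0, 0, 0, 40], [-26, 21, 15, 0, 0, 0, 40], [-22, 18, 15, 0, 0, 0, 40], [0, 0, 9, 0, 0, 0, 40], [0, 0, 0, 0, 0, 0, 40], [0, 0, 0, 0, 0, 0, 40], [0, 0, 0, 0, 0, 0, 40]]]'

```text
time_s: 10.3
eef_pos: [0.6061, -0.2036, 0.075]
eef_rot: [0.0, 0.782, 0.623, 0.0]
wrist_force: [-0.4, -0.1, 0.2]
opening: 0.465
grasp_force: 0.0
```

```bash
python3 s.py 604.1 -204.6 10 -13 -
```

```text
now [ 606.1 -203.6   75.   -12.9] tilt [ 0.0007 -0.0002] rz 0.001 tx -1.4 ty -1.7 tz 65.0 F [-0.4 -0.1  0.2] op 39.7 t 10.3
[269.8 233.3] 1196 (604.3, -204.5) (30.0, 15.1) 76.1 0.0197
```

Request:
jog_arm --series '[[[-1.4, -1.6, 22, 0, 0, 0.016, 40], [0, 0, 22, 0, 0, 0, 40], [0, 0, 20.5, 0, 0, 0, 40], [0, 0, 0, 0, 0, 0, 40], [0, 0, 0, 0, 0, 0, 6], [0, 0, 0, 0, 0, 0, 6], [0, 0, 0, 0, 0, 0, 6], [0, 0, 0, 0, 0, 0, 6], [0, 0, 0, 0, 0, 0, 6], [0, 0, 0, 0, 0, 0, 6]]]'

```text
time_s: 11.35
eef_pos: [0.6052, -0.2061, 0.0118]
eef_rot: [0.001, 0.788, 0.616, 0.001]
wrist_force: [-0.6, 0.9, 6.4]
opening: 0.165
grasp_force: 61.0
```

```bash
python3 s.py 525.2 2.1 85 -83.5
```

```text
now [ 605.2 -206.1   11.8  -13.9] tilt [ 0.0028 -0.0013] rz 1.214 tx -55.9 ty -215.9 tz -73.2 F [-0.6  0.9  6.4] op 14.1 t 11.35
```

Request:
jog_arm --series '[[[0, 0, -11, 0, 0, 0, 6], [0, 0, -11, 0, 0, 0.135, 6], [0, 0, -11, 0, 0, 0.135, 6], [0, 0, -11, 0, 0, 0.135, 6], [0, 0, -11, 0, 0, 0.135, 6], [0, 0, -11, 0, 0, 0.135, 6], [0, 0, -11, 0, 0, 0.135, 6], [0, 0, 0, 0, 0, 0.135, 6], [0, 0, 0, 0, 0, 0.135, 6], [0, 0, 0, 0, 0, 0.135, 6]]]'

```text
time_s: 12.35
eef_pos: [0.604, -0.2056, 0.0878]
eef_rot: [0.0, 0.999, 0.054, 0.0]
wrist_force: [1.0, 0.5, -0.0]
opening: 0.164
grasp_force: 60.2
```

Request:
jog_arm --series '[[[-9, -36, 0, 0, 0, 0, 6], [-9, -36, 0, 0, 0, 0, 6], [-9, -36, 0, 0, 0, 0, 6], [-9, -36, 0, 0, 0, 0, 6], [-9, -36, 0, 0, 0, 0, 6], [-9, -36, 0, 0, 0, 0, 6], [0, 0, 0, 0, 0, 0, 6], [0, 0, 0, 0, 0, 0, 6], [0, 0, 0, 0, 0, 0, 6], [0, 0, 0, 0, 0, 0, 6]]]'

```text
time_s: 13.35
eef_pos: [0.5266, 0.0018, 0.0871]
eef_rot: [0.0, 0.998, 0.056, 0.0]
wrist_force: [-0.4, -0.1, -0.9]
opening: 0.16
grasp_force: 60.2
```

```bash
cat > hold.py <<'E'
from h import *
c=np.load("w.npz");P=cloud(c);f=c["frame"].min(2)
m=(P[...,2]>.08)&(P[...,2]<.1)&(f>75);m[:,:225]=0;m[:,325:]=0
m=cv2.morphologyEx(m.astype(np.uint8),cv2.MORPH_OPEN,np.ones((3,3)))
k,l,s,cen=cv2.connectedComponentsWithStats(m)
for i in range(1,k):
    if s[i,4]>200: q=P[l==i];print(s[i,4],cen[i].round(),cv2.minAreaRect((q[:,:2]*1000).astype(np.float32)),np.median(q[:,2]))
E
python3 s.py 525.2 2.1 48 -83.5 -; python3 hold.py
```

```text
now [526.6   1.8  87.1 -83.6] tilt [ 0.0008 -0.0004] rz -0.002 tx -1.3 ty -0.4 tz 39.1 F [-0.4 -0.1 -0.9] op 13.6 t 13.35
[270.5 171.7] 1813 (567.5, 7.0) (29.5, 15.7) 7.1 0.0567
[174.3 174. ] 1586 (561.8, 52.6) (29.2, 15.6) 7.1 0.0567
3075 [274. 278.] ((529.1190185546875, 0.8664922714233398), (30.778642654418945, 27.142881393432617), 6.472469806671143) 0.09502352167872735
```

Request:
jog_arm --series '[[[-2.8, -1.5, 0, 0, 0, 0, 6], [0, 0, 10, 0, 0, 0, 6], [0, 0, 10, 0, 0, 0, 6], [0, 0, 5, 0, 0, 0, 6], [0, 0, 3, 0, 0, 0, 6], [0, 0, 3, 0, 0, 0, 6], [0, 0, 3, 0, 0, 0, 6], [0, 0, 3, 0, 0, 0, 6], [0, 0, 1.5, 0, 0, 0, 6], [0, 0, 0, 0, 0, 0, 6]]]'

```text
time_s: 14.4
eef_pos: [0.5231, 0.0042, 0.0487]
eef_rot: [0.0, 0.998, 0.056, 0.0]
wrist_force: [-1.8, 0.4, 3.6]
opening: 0.163
grasp_force: 60.7
```

```bash
python3 s.py 525.2 2.1 48 -83.5
```

```text
now [523.1   4.2  48.7 -83.5] tilt [ 0.0002 -0.0001] rz -0.0 tx 1.8 ty 2.3 tz 0.7 F [-1.8  0.4  3.6] op 13.9 t 14.4
```

Request:
jog_arm --series '[[[0, 0, 0, 0, 0, 0, 28], [0, 0, 0, 0, 0, 0, 28], [0, 0, -5, 0, 0, 0, 28], [0, 0, -20, 0, 0, 0, 28], [0, 0, -20, 0, 0, 0, 28], [0, 0, -20, 0, 0, 0, 28], [0, 0, -20, 0, 0, 0, 28], [-20, 0, -20, 0, 0, 0, 28], [-20, 0, 0, 0, 0, 0, 28], [-10, 0, 0, 0, 0, 0, 28]]]'

```text
time_s: 15.4
eef_pos: [0.4724, -0.0015, 0.154]
eef_rot: [0.0, 0.998, 0.056, 0.0]
wrist_force: [-0.3, -0.1, -1.0]
opening: 0.325
grasp_force: 0.0
```

```bash
python3 s.py 467.3 -312.1 75 8.8 -
```

```text
now [472.4  -1.5 154.  -83.5] tilt [ 0.0009 -0.0003] rz -1.612 tx -306.2 ty -52.6 tz 79.0 F [-0.3 -0.1 -1. ] op 27.8 t 15.4
[275.8  62.8] 1407 (567.1, 7.0) (29.6, 15.9) 6.0 0.0567
[200.6  63.9] 1429 (561.2, 52.7) (29.5, 16.6) 6.1 0.0567
[274.7 131.8] 1165 (525.6, 3.2) (29.7, 16.0) 7.1 0.0567
```

Three seated (tops at 56.7). Now relay c.

Request:
jog_arm --series '[[[0, 0, 0, 0, 0, -0.147, 40], [0, 0, 0, 0, 0, -0.147, 40], [0, 0, 0, 0, 0, -0.147, 40], [0, 0, 0, 0, 0, -0.147, 40], [0, 0, 0, 0, 0, -0.147, 40], [0, 0, 0, 0, 0, -0.147, 40], [0, 0, 0, 0, 0, -0.147, 40], [0, 0, 0, 0, 0, -0.147, 40], [0, 0, 0, 0, 0, -0.147, 40], [0, 0, 0, 0, 0, -0.147, 40]]]'

```text
time_s: 16.45
eef_pos: [0.4734, -0.0014, 0.1528]
eef_rot: [-0.0, 0.701, 0.713, -0.0]
wrist_force: [-0.1, -0.4, 0.2]
opening: 0.472
grasp_force: 0.0
```

Request:
jog_arm --series '[[[0, 0, 0, 0, 0, -0.142, 40], [-44, -7.5, 0, 0, 0, 0, 40], [-44, -7.5, 8, 0, 0, 0, 40], [-44, -7.5, 15, 0, 0, 0, 40], [-44, -7.5, 15, 0, 0, 0, 40], [-44, -7.5, 15, 0, 0, 0, 40], [-44, -7.5, 15, 0, 0, 0, 40], [-42, -7.5, 11, 0, 0, 0, 40], [0, 0, 0, 0, 0, 0, 40], [0, 0, 0, 0, 0, 0, 40]]]'

```text
time_s: 17.45
eef_pos: [0.4678, -0.3124, 0.0732]
eef_rot: [-0.001, 0.652, 0.759, 0.0]
wrist_force: [0.2, 0.4, 0.4]
opening: 0.466
grasp_force: 0.0
```

```bash
python3 s.py 467.3 -312.1 10 8.8 -
```

```text
now [ 467.8 -312.4   73.2    8.7] tilt [-0.0012  0.0017] rz -0.002 tx 0.3 ty -0.4 tz 63.2 F [0.2 0.4 0.4] op 39.8 t 17.45
[272.3 232. ] 1252 (467.1, -312.3) (30.2, 15.4) -82.0 0.0197
```

Request:
jog_arm --series '[[[0.3, -0.4, 22, 0, 0, 0.01, 40], [0, 0, 22, 0, 0, 0, 40], [0, 0, 18.5, 0, 0, 0, 40], [0, 0, 0, 0, 0, 0, 40], [0, 0, 0, 0, 0, 0, 6], [0, 0, 0, 0, 0, 0, 6], [0, 0, 0, 0, 0, 0, 6], [0, 0, 0, 0, 0, 0, 6], [0, 0, 0, 0, 0, 0, 6], [0, 0, 0, 0, 0, 0, 6]]]'

```text
time_s: 18.5
eef_pos: [0.4689, -0.3121, 0.0133]
eef_rot: [0.001, 0.654, 0.756, 0.0]
wrist_force: [0.3, 3.0, 7.5]
opening: 0.16
grasp_force: 59.7
```

Request:
jog_arm --series '[[[0, 0, -11, 0, 0, 0, 6], [0, 0, -13, 0, 0, 0.147, 6], [0, 0, -13, 0, 0, 0.147, 6], [0, 0, -13, 0, 0, 0.147, 6], [0, 0, -13, 0, 0, 0.147, 6], [0, 0, -13, 0, 0, 0.147, 6], [0, 0, 0, 0, 0, 0.147, 6], [0, 0, 0, 0, 0, 0.147, 6], [0, 0, 0, 0, 0, 0.147, 6], [0, 0, 0, 0, 0, 0.147, 6]]]'

```text
time_s: 19.5
eef_pos: [0.4679, -0.3119, 0.0887]
eef_rot: [0.0, 0.981, 0.192, 0.0]
wrist_force: [-0.4, 0.4, -0.5]
opening: 0.162
grasp_force: 58.9
```

```bash
python3 s.py 517.5 49.8 85 -83.5
```

```text
now [ 467.9 -311.9   88.7  -67.9] tilt [ 0.0004 -0.0007] rz 0.272 tx 90.3 ty -353.7 tz 3.7 F [-0.4  0.4 -0.5] op 13.9 t 19.5
```

Request:
jog_arm --series '[[[0, 0, 0, 0, 0, 0.136, 6], [0, 0, 0, 0, 0, 0.136, 6], [11.3, -44.2, 0, 0, 0, 0, 6], [11.3, -44.2, 0, 0, 0, 0, 6], [11.3, -44.2, 0, 0, 0, 0, 6], [11.3, -44.2, 0, 0, 0, 0, 6], [11.3, -44.2, 0, 0, 0, 0, 6], [11.3, -44.2, 0, 0, 0, 0, 6], [11.3, -44.2, 0, 0, 0, 0, 6], [11.3, -44.2, 0, 0, 0, 0, 6]]]'

```text
time_s: 20.5
eef_pos: [0.5156, 0.0518, 0.0888]
eef_rot: [0.0, 0.998, 0.06, 0.001]
wrist_force: [0.7, -0.9, -0.5]
opening: 0.159
grasp_force: 58.9
```

```bash
python3 s.py 517.5 49.8 48 -83.5 -; python3 hold.py
```

```text
now [515.6  51.8  88.8 -83.2] tilt [ 0.0013 -0.0004] rz 0.006 tx 1.6 ty 2.3 tz 40.8 F [ 0.7 -0.9 -0.5] op 13.6 t 20.5
[281.4 161.2] 1918 (561.9, 52.8) (29.4, 15.8) 7.3 0.0568
[377.  162.8] 2109 (567.1, 7.2) (30.3, 16.3) 6.3 0.0567
[368.7 242.6] 1509 (525.3, 3.3) (31.0, 16.1) 6.9 0.0567
2950 [274. 279.] ((516.9641723632812, 50.634620666503906), (30.86953353881836, 26.847942352294922), 7.638545513153076) 0.09511427162288154
```

Request:
jog_arm --series '[[[2.8, 1.9, 0, 0, 0, 0.006, 6], [0, 0, 10, 0, 0, 0, 6], [0, 0, 10, 0, 0, 0, 6], [0, 0, 4, 0, 0, 0, 6], [0, 0, 3, 0, 0, 0, 6], [0, 0, 3, 0, 0, 0, 6], [0, 0, 3, 0, 0, 0, 6], [0, 0, 3, 0, 0, 0, 6], [0, 0, 3, 0, 0, 0, 6], [0, 0, 0, 0, 0, 0, 6]]]'

```text
time_s: 21.55
eef_pos: [0.5187, 0.0486, 0.0502]
eef_rot: [0.0, 0.998, 0.057, -0.0]
wrist_force: [-5.2, -0.9, 14.0]
opening: 0.158
grasp_force: 60.6
```

```bash
python3 s.py 517.5 49.8 48 -83.5
```

```text
now [518.7  48.6  50.2 -83.5] tilt [-0.0001 -0.0004] rz 0.001 tx -1.0 ty -1.3 tz 2.2 F [-5.2 -0.9 14. ] op 13.5 t 21.55
```

Request:
jog_arm --series '[[[-1.2, 0, 0, 0, 0, 0, 6], [0, 0, 1, 0, 0, 0, 6], [0, 0, 0, 0, 0, 0, 28], [0, 0, 0, 0, 0, 0, 28], [0, 0, -5, 0, 0, 0, 28], [0, 0, -20, 0, 0, 0, 28], [0, 0, -20, 0, 0, 0, 28], [0, 0, -20, 0, 0, 0, 28], [-20, 0, -20, 0, 0, 0, 28], [-20, 0, -15, 0, 0, 0, 28]]]'

```text
time_s: 22.55
eef_pos: [0.4775, 0.0439, 0.1491]
eef_rot: [0.0, 0.998, 0.057, 0.001]
wrist_force: [0.6, -0.2, 0.5]
opening: 0.329
grasp_force: 0.0
```

```bash
python3 s.py 517.5 49.8 48 -83.5 w0b
```

```text
now [477.5  43.9 149.1 -83.5] tilt [ 0.0011 -0.0002] rz 0.001 tx 40.4 ty -1.3 tz 101.1 F [ 0.6 -0.2  0.5] op 28.1 t 22.55
[273.6  80.8] 1384 (561.7, 52.6) (29.9, 15.6) 5.9 0.0567
[349.6  80.4] 1401 (567.1, 7.2) (29.1, 16.3) 6.7 0.0567
[344.1 149.4] 1224 (525.6, 3.2) (29.7, 16.4) 6.4 0.0567
[274.4 149.6] 1050 (519.9, 47.4) (29.4, 15.9) 6.8 0.0567
```

View pics/w0b.png

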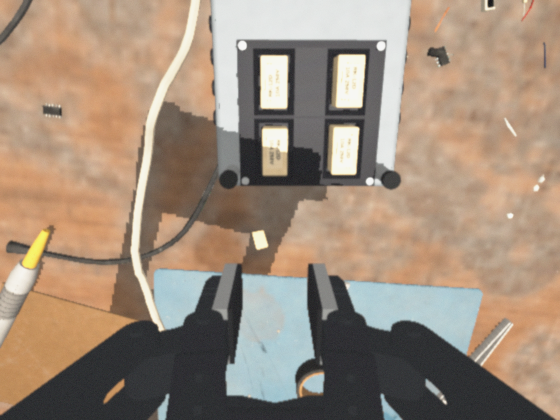

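Request:
jog_arm --series '[[[0, 0, -35, 0, 0, 0, 60], [0, 0, -35, 0, 0, 0, 60], [0, 0, -35, 0, 0, 0, 60], [0, 0, -35, 0, 0, 0, 60], [38.5, 4.8, 0, 0, 0, 0, 60], [38.5, 4.8, 0, 0, 0, 0, 60], [38.5, 4.8, 0, 0, 0, 0, 60], [38.5, 4.8, 0, 0, 0, 0, 60], [38.5, 4.8, 0, 0, 0, 0, 60], [0, 0, 0, 0, 0, 0, 60]]]'

```text
time_s: 23.6
eef_pos: [0.6743, 0.0415, 0.2841]
eef_rot: [-0.0, 0.998, 0.057, -0.001]
wrist_force: [-1.6, 0.8, 0.1]
opening: 0.707
grasp_force: 0.0
```

```bash
python3 s.py 671.3 41.9 215 -83.5 wg
python3 - <<'E'
from h import *
c=np.load("w.npz");P=cloud(c);f=c["frame"].max(2)
m=(P[...,2]>.222)&(P[...,2]<.255)&(np.abs(P[...,0]-.67)<.04)&(np.abs(P[...,1]-.04)<.04)
q=P[m]*1000;print(len(q),cv2.minAreaRect(q[:,:2].astype(np.float32)),q.min(0),q.max(0),np.median(q,0))
E
```

```text
now [674.3  41.5 284.1 -83.5] tilt [-0.0028  0.0004] rz -0.0 tx -2.9 ty -0.7 tz 69.1 F [-1.6  0.8  0.1] op 60.3 t 23.6
[43.7 45.4] 159 (767.5, 267.4) (19.9, 12.4) 85.6 0.0538
[293.5 273.5] 193 (561.7, 6.2) (17.6, 14.6) 7.5 0.0568
[255.6 303.5] 211 (520.0, 46.4) (30.1, 13.9) 5.5 0.0566
[292.  301.9] 300 (525.3, 2.6) (30.9, 14.9) 7.1 0.0568
2814 ((672.0247802734375, 42.01789474487305), (23.13406753540039, 38.102989196777344), 5.87872314453125) [659.12658888  22.07500606 228.44812034] [685.00729744  61.72899616 247.9278407 ] [675.01415104  42.1167425  243.14455356]
```

View pics/wg.png

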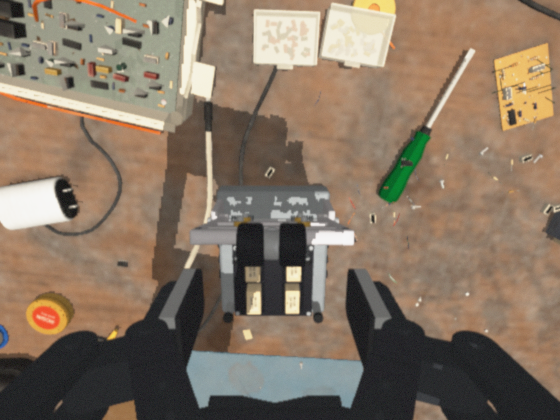

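Request:
jog_arm --series '[[[-2.5, -0.6, 17, 0, 0, 0, 60], [0, 0, 17, 0, 0, 0, 60], [0, 0, 17, 0, 0, 0, 60], [0, 0, 17, 0, 0, 0, 60], [0, 0, 0, 0, 0, 0, 30], [0, 0, 0, 0, 0, 0, 30], [0, 0, 0, 0, 0, 0, 30], [0, 0, 0, 0, 0, 0, 30], [0, 0, 0, 0, 0, 0, 30], [0, 0, 0, 0, 0, 0, 30]]]'

```text
time_s: 24.65
eef_pos: [0.6682, 0.0427, 0.2194]
eef_rot: [-0.0, 0.998, 0.057, -0.001]
wrist_force: [-5.5, 2.0, -7.5]
opening: 0.434
grasp_force: 63.7
```

```bash
python3 s.py 671.3 41.9 215 -83.5
python3 - <<'E'
import numpy as np
a=np.radians(105-np.arange(0,106,5));x=57.5-165*np.cos(a);z=75+165*np.sin(a)
print(np.c_[np.diff(x),-np.diff(z)].round(1).tolist())
E
```

```text
now [668.2  42.7 219.4 -83.5] tilt [-0.0017  0.0006] rz 0.001 tx 3.0 ty 1.2 tz 4.4 F [-5.5  2.  -7.5] op 37.1 t 24.65
[[-14.1, -3.1], [-14.3, -1.9], [-14.4, -0.6], [-14.4, 0.6], [-14.3, 1.9], [-14.1, 3.1], [-13.7, 4.3], [-13.3, 5.5], [-12.8, 6.6], [-12.1, 7.7], [-11.4, 8.8], [-10.6, 9.7], [-9.7, 10.6], [-8.8, 11.4], [-7.7, 12.1], [-6.6, 12.8], [-5.5, 13.3], [-4.3, 13.7], [-3.1, 14.1], [-1.9, 14.3], [-0.6, 14.4]]
```

Request:
jog_arm --series '[[[-14.1, 0, -3.1, 0, 0, 0, 30], [-14.3, 0, -1.9, 0, 0, 0, 30], [-14.4, 0, -0.6, 0, 0, 0, 30], [-14.4, 0, 0.6, 0, 0, 0, 30], [-14.3, 0, 1.9, 0, 0, 0, 30], [-14.1, 0, 3.1, 0, 0, 0, 30], [-13.7, 0, 4.3, 0, 0, 0, 30], [-13.3, 0, 5.5, 0, 0, 0, 30], [-12.8, 0, 6.6, 0, 0, 0, 30], [0, 0, 0, 0, 0, 0, 30]]]'

```text
time_s: 25.65
eef_pos: [0.5448, 0.0288, 0.2042]
eef_rot: [-0.001, 0.998, 0.057, 0.002]
wrist_force: [4.3, 6.8, -4.8]
opening: 0.431
grasp_force: 63.9
```

```bash
cat > g.py <<'E'
import sys
from h import *
from bench import ctrl
o=ctrl.get_obs();w,M=where(o)
j=np.array([571.4+57.5*.9936,30.5+57.5*.113]);d=w[:2]-j
jx=d@[.9936,.113];jy=d@[-.113,.9936];h=w[2]+19-75
print("now",w.round(1),"rel hinge x %.1f y %.1f z %.1f r %.1f ang %.1f"%(jx,jy,h,np.hypot(jx,h),105-np.degrees(np.arctan2(h,-jx))),"F",o["wrist_force"].round(1),"op",o["opening"].round(3),"g",o["grasp_force"].round(0),"tilt",M[:2,2].round(4),"t",o["time_s"])
E
python3 g.py
```

```text
Traceback (most recent call last):
  File "g.py", line 7, in <module>
    print("now",w.round(1),"rel hinge x %.1f y %.1f z %.1f r %.1f ang %.1f"%(jx,jy,h,np.hypot(jx,h),105-np.degrees(np.arctan2(h,-jx))),"F",o["wrist_force"].round(1),"op",o["opening"].round(3),"g",o["grasp_force"].round(0),"tilt",M[:2,2].round(4),"t",o["time_s"])
                                                                                                                                                                          ^^^^^^^^^^^^^^^^^^
AttributeError: 'float' object has no attribute 'round'
```

Request:
jog_arm --series '[[[-12.1, 0, 7.7, 0, 0, 0, 30], [-11.4, 0, 8.8, 0, 0, 0, 30], [-10.6, 0, 9.7, 0, 0, 0, 30], [-9.7, 0, 10.6, 0, 0, 0, 30], [-8.8, 0, 11.4, 0, 0, 0, 30], [-7.7, 0, 12.1, 0, 0, 0, 30], [-6.6, 0, 12.8, 0, 0, 0, 30], [-5.5, 0, 13.3, 0, 0, 0, 30], [-4.3, 0, 13.7, 0, 0, 0, 30], [0, 0, 0, 0, 0, 0, 30]]]'

```text
time_s: 26.65
eef_pos: [0.4665, 0.0201, 0.1029]
eef_rot: [-0.001, 0.998, 0.057, -0.002]
wrist_force: [-10.4, 6.0, 5.1]
opening: 0.435
grasp_force: 65.3
```

```bash
sed -i 's/o\["opening"\].round(3)/round(float(o["opening"]),3)/;s/o\["grasp_force"\].round(0)/round(float(o["grasp_force"]))/' g.py
cat > gp.py <<'E'
from h import *
from bench import ctrl
for n in ("wrist","side"):
    c=ctrl.camera(n);np.savez(n+"g.npz",**c);P=cloud(c)*1000
    d=P[...,:2]-[571.4,30.5]; jx=d@[.9936,.113]; jy=d@[-.113,.9936]; z=P[...,2]
    # top faces of side bars of frame
    for s in (1,-1):
        m=(jx>-70)&(jx<50)&(s*jy>40)&(s*jy<56)&(z>68)&(z<160)&(c["z_map"]>0)
        if m.sum()<40: print(n,s,m.sum());continue
        b=np.round(jx[m]/5); X=[];Z=[]
        for k in np.unique(b):
            q=z[m][b==k]
            if len(q)>3: X.append(k*5);Z.append(np.percentile(q,80))
        p=np.polyfit(X,Z,1);r=np.polyval(p,X)-Z
        g=np.abs(r)<4; p=np.polyfit(np.array(X)[g],np.array(Z)[g],1)
        print(n,s,m.sum(),g.sum(),"slope deg %.2f  z at hinge x %.1f"%(np.degrees(np.arctan(p[0])),np.polyval(p,57.5)))
E
python3 g.py; python3 gp.py
```

```text
now [466.5  20.1 102.9 -83.5] rel hinge x -162.9 y 1.5 z 46.9 r 169.5 ang 89.0 F [-10.4   6.    5.1] op 0.435 g 65 tilt [-0.0033  0.0014] t 26.65
wrist 1 7236 16 slope deg -14.92  z at hinge x 80.4
wrist -1 7030 16 slope deg -14.97  z at hinge x 80.3
side 1 143 23 slope deg -15.85  z at hinge x 79.6
side -1 196 23 slope deg -15.20  z at hinge x 80.7
```

Request:
jog_arm --series '[[[-2.5, -0.4, 7, 0, 0, 0, 30], [-2, -0.3, 7, 0, 0, 0, 30], [-1, 0, 7, 0, 0, 0, 30], [-0.9, 0, 7, 0, 0, 0, 30], [-0.4, 0, 5, 0, 0, 0, 30], [-0.2, 0, 3, 0, 0, 0, 30], [0, 0, 0, 0, 0, 0, 30], [0, 0, 0, 0, 0, 0, 30], [0, 0, 0, 0, 0, 0, 30], [0, 0, 0, 0, 0, 0, 30]]]'

```text
time_s: 27.75
eef_pos: [0.4612, 0.0195, 0.0685]
eef_rot: [-0.0, 0.998, 0.057, -0.0]
wrist_force: [-8.2, 4.3, 4.7]
opening: 0.433
grasp_force: 65.2
```

```bash
python3 g.py; python3 gp.py
```

```text
now [461.2  19.5  68.5 -83.5] rel hinge x -168.3 y 1.5 z 12.5 r 168.7 ang 100.8 F [-8.2  4.3  4.7] op 0.433 g 65 tilt [-0.0006  0.0004] t 27.75
wrist 1 7781 14 slope deg -2.94  z at hinge x 80.0
wrist -1 7638 14 slope deg -2.92  z at hinge x 80.0
side 1 147 23 slope deg -3.39  z at hinge x 79.9
side -1 172 23 slope deg -3.09  z at hinge x 80.6
```

Request:
jog_arm --series '[[[-0.5, 0, 2, 0, 0, 0, 30], [-0.4, 0, 2, 0, 0, 0, 30], [-0.3, 0, 2, 0, 0, 0, 30], [0, 0, 1.5, 0, 0, 0, 30], [0, 0, 1, 0, 0, 0, 30], [0, 0, 0, 0, 0, 0, 30], [0, 0, 0, 0, 0, 0, 30], [0, 0, 0, 0, 0, 0, 30], [0, 0, 0, 0, 0, 0, 30], [0, 0, 0, 0, 0, 0, 30]]]'

```text
time_s: 28.85
eef_pos: [0.4609, 0.0195, 0.0606]
eef_rot: [-0.0, 0.998, 0.057, 0.001]
wrist_force: [-6.8, 5.9, 6.5]
opening: 0.432
grasp_force: 65.4
```

```bash
python3 g.py; python3 gp.py
```

```text
now [460.9  19.5  60.6 -83.5] rel hinge x -168.5 y 1.5 z 4.6 r 168.6 ang 103.5 F [-6.8  5.9  6.5] op 0.432 g 65 tilt [0.0014 0.0005] t 28.85
wrist 1 8024 14 slope deg -0.19  z at hinge x 80.0
wrist -1 7877 14 slope deg -0.22  z at hinge x 80.0
side 1 146 22 slope deg 0.22  z at hinge x 81.4
side -1 184 23 slope deg -0.01  z at hinge x 81.2
```

Request:
jog_arm --series '[[[0, 0, 0.5, 0, 0, 0, 30], [0, 0, 0, 0, 0, 0, 30], [0, 0, 0, 0, 0, 0, 30], [0, 0, 0, 0, 0, 0, 30], [0, 0, 0, 0, 0, 0, 30], [0, 0, 0, 0, 0, 0, 30], [0, 0, 0, 0, 0, 0, 30], [0, 0, 0, 0, 0, 0, 30], [0, 0, 0, 0, 0, 0, 30], [0, 0, 0, 0, 0, 0, 30]]]'

```text
time_s: 29.95
eef_pos: [0.461, 0.0195, 0.0601]
eef_rot: [-0.0, 0.998, 0.057, 0.001]
wrist_force: [-7.6, 5.5, 6.7]
opening: 0.432
grasp_force: 65.4
```

```bash
python3 g.py; python3 gp.py; python3 -c "
import numpy as np,cv2
a=np.load('wristg.npz')['frame'][:,:560];b=np.load('sideg.npz')['frame'][200:290,230:370]
cv2.imwrite('pics/end.png',np.vstack([a[60:400],cv2.resize(b,(560,260),interpolation=cv2.INTER_CUBIC)]))"
```

```text
now [461.   19.5  60.1 -83.5] rel hinge x -168.5 y 1.5 z 4.1 r 168.5 ang 103.6 F [-7.6  5.5  6.7] op 0.432 g 65 tilt [0.0014 0.0005] t 29.95
wrist 1 8046 14 slope deg -0.09  z at hinge x 79.9
wrist -1 7879 14 slope deg -0.03  z at hinge x 80.0
side 1 144 24 slope deg -0.22  z at hinge x 80.4
side -1 188 23 slope deg -0.00  z at hinge x 80.8
```

View pics/end.png

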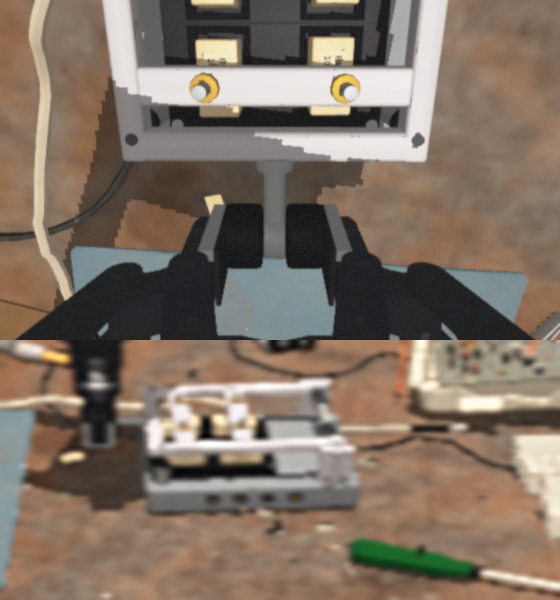

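The picture shows the gate level over the seated relays. The two front presser rods are at (204,90) and (345,90), and the roller is pinched at (270,235). I'm handing in now.

```bash
python3 -c "
from bench import ctrl
print(ctrl.hand_in())"
```

```text
the job is handed in; nothing more can be done
None
```

I seated all four relays in the nest (tops at 56.7 mm) and handed the job in at about 30 s with the arm still holding the gate by its grip; the gate measured level to about 0.1–0.2°, so off its stops, with about 7 N at the grip.

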